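# Take the clear case out of the middle of the stack

## Robot

A 6-joint arm with a two-finger parallel gripper is mounted at the origin on the work surface. World frame = base frame: x ahead of the robot, y to its left, z up, the work surface at z = 0. Lengths are in m, angles in rad, forces in N, time in s.
With the tool pointing down it reaches from about 0.35 to 0.975 m from the base axis. Payload 7.1 kg.
Tool frame: the origin (TCP) lies midway between the tips of the shut fingers; the grasp point (between the pads) lies 19 mm behind it; z points along the fingers, y is the line along which they close (so a half turn about z gives the same grasp; the last joint's range is limited). The gripper opens to 88 mm and grips with 3 to 60 N. Pads are 20 mm wide; open, the fingers measure 115 mm over their backs; the gripper's body (75 mm by 178 mm) begins 61 mm behind the grasp point.
Start: joints at [1.283, 0.423, 1.63, -0, 1.089, -0.019], TCP at [0.166, 0.603, 0.223] pointing down, gripper open.
Joint ranges: [-3, 3], [-0.9, 2.11], [0.09, 2.58], [-1.31, 4.45], [0.11, 2.69], [-2.54, 2.54]. Speed limits (rad/s): [2.39, 2.39, 3.01, 3.14, 3.14, 3.14].

## Interface

Orientations are given as a unit quaternion [w, x, y, z].
In Python, from station import move_pose, movel, movej, command_gripper, wait, inverse_kinematics, read_camera, camera_info, MotionError, job_done, get_time, get_joint_pos, get_qvel, get_effort, get_tcp_pos, get_ee_rot, get_ft_force, get_ft_torque, get_grip_width, get_finger_force gives the robot as it stands. Calls block until the motion is done:
- move_pose(position, orientation): joint-space move of the TCP to a pose.
- movel(position, frame=None, v=0.15, until_force=None): straight line of the TCP; frame=None keeps the orientation; v is the mean speed in m/s. With until_force (N) it stops when the force on the tool has changed by that much, and returns True; else False.
- movej(angles): joint-space move.
- command_gripper(opening): opening from 0.0 (shut) to 1.0 (fully open); the grip force is fixed at half the most; returns when the fingers have stopped.
- wait(seconds).
- inverse_kinematics(position, orientation): joint angles nearest the present ones, or None.
- read_camera(name): name is "scene" or "side" or "wrist"; returns the picture (420x560x3 uint8, red, green, blue); there is no depth.
- camera_info(name): a dict with "intrinsics" (3x3 intrinsics, pixels), "dist" ([k1, k2, p1, p2, k3] as OpenCV has them; the pictures are not rectified), "T" (4x4, takes a point from camera to world coordinates); the wrist camera has in their place "tool_from_camera" (4x4, takes a point from camera to tool coordinates, whose origin is the TCP and whose axes are the flange's). Camera axes: x right, y up, looking along -z (the intrinsics and any distortion apply to the point x, -y, -z); pixel columns grow to the right and rows downward; lengths in m; the calibration is good to about 2 mm. A picture is of the moment at which its call begins: read the wrist's pose just before it. camera_info takes no time and is no camera call.
A pose or a line that the arm cannot do raises MotionError and nothing moves.
- job_done(): hands the job in; it is judged then, once.
Readings, each from a call of its own:
- get_time(): time.
- get_joint_pos(): joint angles.
- get_qvel(): joint speeds.
- get_effort(): joint torques, N m.
- get_tcp_pos(): TCP position.
- get_ee_rot(): TCP orientation.
- get_ft_force(): force on the tool from outside, world axes, zero at the start.
- get_ft_torque(): the same for the moment, N m.
- get_grip_width(): opening from 0.0 (shut) to 1.0 (fully open).
- get_finger_force(): force on a finger pad.
Only numpy, scipy, OpenCV 4.12 (cv2) and the standard library are available. Lean on these libraries where they do the work, as an engineer would, in place of code of your own. Each camera call takes 0.05 s, during which the arm holds its last target. There are 200 camera calls.

## Task

The clear plastic case is sandwiched between the wooden caddy and the slate slab. Lift the caddy off and set it aside, slide the case across the slab and off its edge, without picking it up, until it lies flat on the crate wholly clear of the slab, then set the caddy back, centred and square on the slab with the finger exerciser still in it. Put the caddy down rather than dropping it, keep it level, and leave the slab, the cup, the massager and the red ring where they are.

Things in the scene. Friction and masses are not known exactly. Their poses are not given: they have to be found in the camera images.
- crate: Orange plastic crate lying on its side as a bench, fixed. 360 (x) x 540 (y) x 180 mm high (z), flat closed top. Origin: centre of its underside, so its top face is at z = +180 mm.
- slab: Bottom of the stack: loose dark grey slate slab, 140 (x) x 130 (y) x 10 mm thick, 0.5 kg, lying on the crate near its left or right end. Origin: centre of its underside; its top is at +10 mm. When the case is pushed across it the slab stays put by its weight.
- case: Middle of the stack: shut clear plastic case with a sliding lid, 110 (x) x 100 (y) x 28 mm high, 0.18 kg, too wide to grasp. It lies on the slab nearly centred and parallel. Origin: centre of its underside. Pushed at an edge it slides easily (1 to 3 N). On the slab's -x side the crate's top is bare.
- caddy_mid (a point): Top of the stack: wooden caddy, tray 130 (x) x 115 (y) mm, walls 32 mm high, 0.28 kg, on the case. A flat-sided handle bar runs over its middle along y: 16 mm thick, 103 mm long, 58 to 82 mm above the underside, space under and beside it. This point is its centre, 41 mm above the underside; the bar's middle is 29 mm above this point. Axes about parallel to the slab's, z up.
- exerciser_mid (a point): Chrome finger exerciser, 24 (x) x 75 (y) x 34 mm high, 0.09 kg, loose in the +x compartment of the caddy, on its floor. This point is its centre, half-way up. It rides along with the caddy.
- mat: Thin cork mat, fixed on the crate's top at the end away from the stack, 220 (x) x 100 (y) x 4 mm. Origin: centre of its underside. The crate's top is free between the mat and the slab (at least 140 mm).
- cup: Bystander on the mat: steel cup, 60 mm across, 75 mm high. Origin: centre of its underside.
- massager: Bystander on the mat: wooden dome massager on four wooden balls, 60 mm across, 44 mm high. Origin: centre of its underside.
- ring: Bystander on the mat: red silicone ring, 62 mm across, 18 mm high. Origin: centre of its underside.
Mind the look-alikes: they are no part of the job. Leave any green look-alike of the case alone.

How it is judged:
By the outcome, as a careful person would: the job done as asked, in the order asked, and still so for the second after the job is handed in, with the robot touching nothing.
It also fails if it takes over 72 s, if anything falls off the work surface, if the arm or the gripper's body presses on something with over 40 N, if the wrist force passes 120 N, or if a joint passes its speed limit or range.

## Working session

There is one attempt and no reset: what is moved stays moved. The work goes in short steps, each a Python script; the robot and the scene stay as the last script left them, time stands still between calls to the robot, and variables do not carry over. Pictures are saved under pics/ and viewed, at most 10 in all, crops included, and the job is handed in when it is done.

```bash
mkdir -p pics; ls; python3 - <<'E'
from station import *
import cv2,numpy as np
a=[read_camera(n) for n in("scene","side","wrist")]
for n,i in zip(("scene","side","wrist"),a): cv2.imwrite(f"pics/{n}0.png",i[...,::-1])
for n in("scene","side","wrist"):
  print(n,{k:np.round(v,4).tolist() for k,v in camera_info(n).items()})
print(get_time(),get_tcp_pos(),get_ee_rot(),get_ft_force())
E
```

```text
pics
scene {'intrinsics': [[527.41, 0.0, 285.967], [0.0, 527.41, 210.9954], [0.0, 0.0, 1.0]], 'dist': [-0.0674, 0.0, 0.0, 0.0, 0.0], 'T': [[-0.6496, -0.6538, 0.388, 1.1661], [0.7602, -0.5511, 0.3442, 0.5792], [-0.0112, 0.5186, 0.855, 1.3203], [0.0, 0.0, 0.0, 1.0]]}
side {'intrinsics': [[511.6811, 0.0, 286.1986], [0.0, 511.6811, 211.3408], [0.0, 0.0, 1.0]], 'dist': [-0.0543, 0.0, 0.0, 0.0, 0.0], 'T': [[0.8244, 0.4367, -0.36, 0.2749], [-0.5657, 0.6131, -0.5515, -0.448], [-0.0201, 0.6583, 0.7525, 0.9505], [0.0, 0.0, 0.0, 1.0]]}
wrist {'intrinsics': [[355.655, 0.0, 279.6623], [0.0, 355.655, 219.5546], [0.0, 0.0, 1.0]], 'dist': [-0.0341, 0.0, 0.0, 0.0, 0.0], 'tool_from_camera': [[0.0006, 0.966, 0.2585, 0.0707], [1.0, -0.0005, -0.0007, -0.0001], [-0.0005, 0.2585, -0.966, -0.1633], [0.0, 0.0, 0.0, 1.0]]}
0.15 [0.16582375 0.60216793 0.22207505] [-8.62583115e-05  1.33988585e-01  9.90982708e-01 -5.70127540e-04] [-0.18143509 -0.48435043 -0.27044992]
```

View pics/scene0.png

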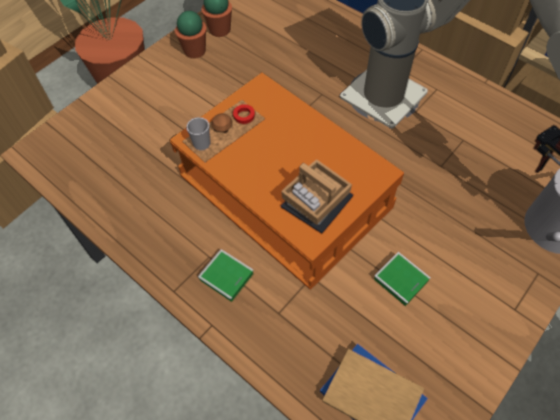

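View pics/side0.png

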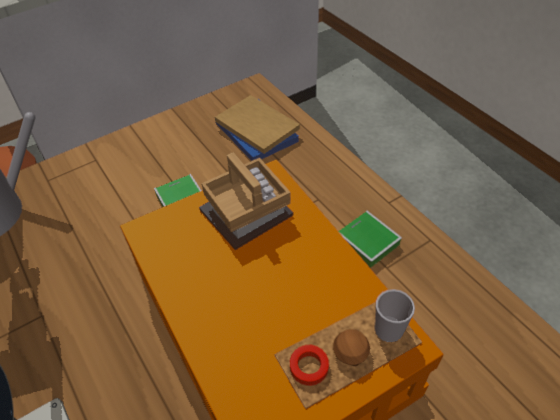

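The scene view shows the stack at about (317,195) with the mat at the far end. The side view shows the stack at about (247,205), with cup, massager and ring on the mat at the bottom. I'll enlarge both views of the stack.

```bash
cat > h.py <<'E'
from station import *
import cv2,numpy as np
from scipy.spatial.transform import Rotation as R
def camT(n):
    c=camera_info(n)
    if n!="wrist": return c,np.array(c["T"])
    q=get_ee_rot(); T=np.eye(4); T[:3,:3]=R.from_quat([q[1],q[2],q[3],q[0]]).as_matrix(); T[:3,3]=get_tcp_pos()
    return c,T@np.array(c["tool_from_camera"])
def back(n,px,z,cT=None):
    c,T=cT or camT(n)
    u=cv2.undistortPoints(np.array(px,float).reshape(-1,1,2),np.array(c["intrinsics"]),np.array(c["dist"])).reshape(-1,2)
    d=np.c_[u[:,0],-u[:,1],-np.ones(len(u))]@T[:3,:3].T
    return T[:3,3]+d*((z-T[2,3])/d[:,2])[:,None]
def proj(n,P,cT=None):
    c,T=cT or camT(n)
    p=(np.array(P,float).reshape(-1,3)-T[:3,3])@T[:3,:3]*[1,-1,-1]
    return cv2.projectPoints(p,np.zeros(3),np.zeros(3),np.array(c["intrinsics"]),np.array(c["dist"]))[0].reshape(-1,2)
def down(yaw): # tool y axis at angle yaw from world y; tool pointing down
    r=R.from_euler('z',yaw)*R.from_euler('x',np.pi)
    x,y,z,w=r.as_quat(); return [w,x,y,z]
E
python3 - <<'E'
from h import *
a=cv2.imread("pics/scene0.png")[140:260,250:410]; b=cv2.imread("pics/side0.png")[140:260,170:330]
cv2.imwrite("pics/crop0.png",np.vstack([cv2.resize(i,(640,480),interpolation=cv2.INTER_CUBIC)[:,:] for i in(a,b)])[:,:] if 0 else np.hstack([cv2.resize(i,(400,300),interpolation=cv2.INTER_CUBIC) for i in(a,b)]))
print("crate scene",back("scene",[(263,76),(402,177),(312,265),(172,143)],.18).round(3).tolist())
print("rim side",back("side",[(203,195),(260,160),(290,190),(238,222)],.25).round(3).tolist())
print("slab side",back("side",[(201,210),(242,243),(292,211)],.19).round(3).tolist())
print("slab scene",back("scene",[(282,219),(318,228),(351,200)],.19).round(3).tolist())
print("bystanders ring,mass,cup",back("side",[(309,365),(352,350),(394,318)],.2).round(3).tolist())
E
```

```text
crate scene [[0.332, -0.242, 0.18], [0.372, 0.286, 0.18], [0.723, 0.265, 0.18], [0.685, -0.264, 0.18]]
rim side [[0.506, 0.19, 0.25], [0.645, 0.208, 0.25], [0.646, 0.105, 0.25], [0.525, 0.095, 0.25]]
slab side [[0.503, 0.211, 0.19], [0.526, 0.092, 0.19], [0.649, 0.104, 0.19]]
slab scene [[0.677, 0.132, 0.19], [0.64, 0.216, 0.19], [0.522, 0.229, 0.19]]
bystanders ring,mass,cup [[0.484, -0.179, 0.2], [0.554, -0.198, 0.2], [0.647, -0.194, 0.2]]
```

View pics/crop0.png

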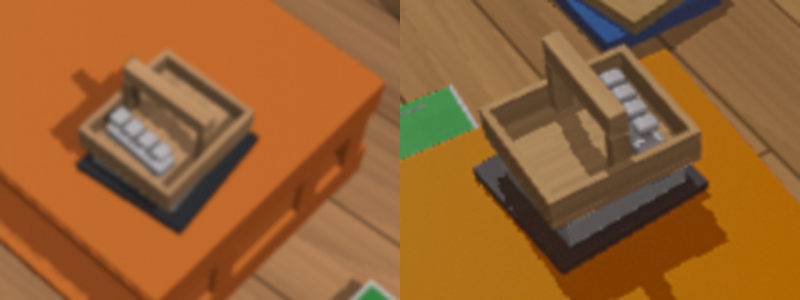

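The crop shows the slab, case and caddy clearly, with the exerciser on the far (+x) side. I have the slab corners, rim corners and bar ends in both views, so I'll fit them.

```bash
python3 - <<'E'
from h import *
S=lambda l:[(( x-400)/2.5+170,y/2.5+140) for x,y in l]; C=lambda l:[(x/2.5+250,y/2.5+140) for x,y in l]
for n,f,r,s,b in(("side",S,[(482,112),(625,45),(700,130),(553,205)],[(475,170),(563,272),(707,184)],[(555,35),(614,115)]),
           ("scene",C,[(168,50),(254,105),(165,197),(80,130)],[(80,166),(180,233),(257,135)],[(130,64),(207,124)])):
  print(n)
  for p,z in((r,.25),(s,.19),(b,.3)):
    P=back(n,f(p),z)[:,:2]; d=np.diff(P,axis=0)
    print(P.round(3).tolist(),"c",P.mean(0).round(3) if len(p)!=3 else ((P[0]+P[2])/2).round(3),"len",np.hypot(*d.T).round(3),"ang",np.degrees(np.arctan2(d[:,1],d[:,0])).round(1))
q=get_joint_pos();print(q)
# view pose: camera above stack
for y in (-.07,-.07+np.pi/2,-.07-np.pi/2,np.pi-.07):
  j=inverse_kinematics([.50,.16,.48],down(y));print(y,None if j is None else np.round(j,2))
E
```

```text
side
[[0.518, 0.214], [0.648, 0.213], [0.643, 0.101], [0.515, 0.102]] c [0.581 0.158] len [0.13  0.112 0.128] ang [ -0.4 -92.3 179.7]
[[0.503, 0.217], [0.509, 0.088], [0.646, 0.097]] c [0.575 0.157] len [0.129 0.137] ang [-87.5   3.7]
[[0.584, 0.206], [0.576, 0.109]] c [0.58  0.158] len [0.097] ang [-95.]
scene
[[0.515, 0.111], [0.513, 0.217], [0.651, 0.216], [0.646, 0.106]] c [0.581 0.163] len [0.107 0.138 0.11 ] ang [ 91.1  -0.5 -92.9]
[[0.649, 0.108], [0.645, 0.233], [0.504, 0.222]] c [0.577 0.165] len [0.125 0.141] ang [  92.1 -175.5]
[[0.582, 0.115], [0.589, 0.214]] c [0.585 0.165] len [0.099] ang [86.]
[ 1.28302678e+00  4.23685781e-01  1.63049517e+00 -4.19015214e-06
  1.08856493e+00 -1.89820135e-02]
-0.07 [ 0.29  0.07  1.51 -0.    1.56  1.93]
1.5007963267948965 [ 0.29  0.07  1.51 -0.    1.56  0.36]
-1.6407963267948966 None
3.0715926535897933 [ 0.29  0.07  1.51  0.    1.56 -1.21]
```

Slab ≈ (.576,.161), yaw about +3.5°; caddy ≈ (.582,.161), yaw about -2°. Both sizes match the spec. I'll go above and take a wrist look.

```bash
python3 - <<'E'
from h import *
move_pose([.582,.161,.42],down(np.pi/2-.03))
cT=camT("wrist"); np.save("pics/T1.npy",cT[1])
i=read_camera("wrist"); cv2.imwrite("pics/w1.png",i[...,::-1])
print(get_time(),get_joint_pos().round(2),get_tcp_pos())
cv2.imwrite("pics/w1b.png",cv2.resize(i[...,::-1],(800,600),interpolation=cv2.INTER_CUBIC))
E
```

```text
2.475 [0.25 0.23 1.45 0.   1.46 0.28] [0.58167728 0.16183917 0.41961573]
```

View pics/w1b.png

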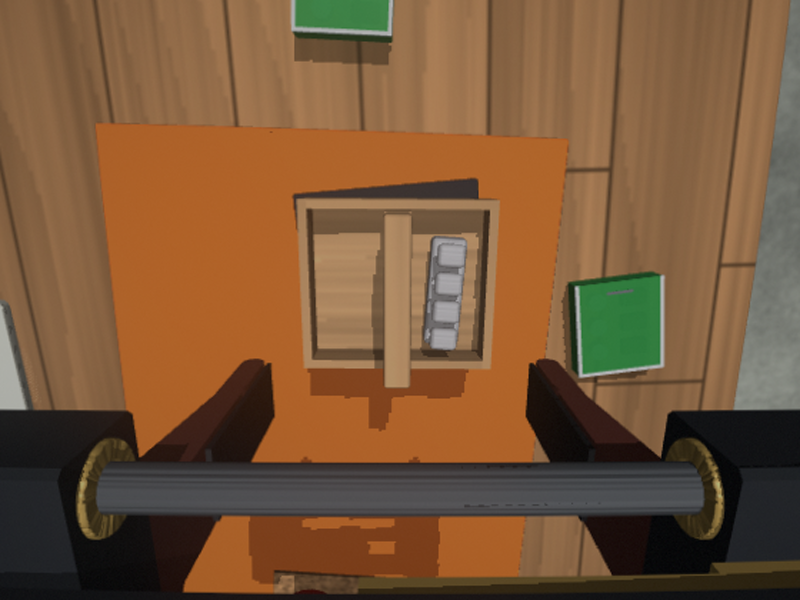

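The wrist view (scaled) shows the bar top from (398,213) to (398,387), the slab's +y corners at (295,195) and (478,179), and the crate corners at (97,124) and (568,140).

```bash
python3 - <<'E'
from h import *
cT=(camera_info("wrist"),np.load("pics/T1.npy"))
f=lambda p:np.array(p)/ (800/560)
for nm,p,z in(("bar",[(398,213),(397.5,387)],.3),("rim",[(296,200),(499,199),(491,369),(304,369)],.25),("slab",[(295,195),(478,179)],.19),("crate",[(97,124),(568,140)],.18),("left",[(97,124),(140,447)],.18)):
  P=back("wrist",f(p),z,cT)[:,:2]; d=np.diff(P,axis=0)
  print(nm,P.round(4).tolist(),P.mean(0).round(4),np.hypot(*d.T).round(3),np.degrees(np.arctan2(d[:,1],d[:,0])).round(1))
P=back("wrist",f([(295,195),(478,179)]),.19,cT)[:,:2];u=(P[1]-P[0]);u/=np.hypot(*u)
print("slab c",P.mean(0)+.065*np.array([u[1],-u[0]]))
E
```

```text
bar [[0.582, 0.2138], [0.5788, 0.1113]] [0.5804 0.1625] [0.103] [-91.8]
rim [[0.5166, 0.2207], [0.6468, 0.2177], [0.6437, 0.1016], [0.5129, 0.1052]] [0.58   0.1613] [0.13  0.116 0.131] [ -1.3 -91.5 178.4]
slab [[0.504, 0.2224], [0.6421, 0.2302]] [0.5731 0.2263] [0.138] [3.2]
crate [[0.3551, 0.28], [0.7117, 0.2572]] [0.5334 0.2686] [0.357] [-3.6]
left [[0.3551, 0.28], [0.345, 0.0078]] [0.35   0.1439] [0.272] [-92.1]
slab c [0.57673373 0.16137938]
```

```bash
python3 - <<'E'
from h import *
m=back("side",[(277,358),(404,312)],.184)[:,:2]; print("mat edge",m.round(3).tolist())
q=down(np.pi/2-.028)
move_pose([.5804,.162,.33],q); movel([.5804,.162,.271],q,v=.1)
f0=get_ft_force(); command_gripper(0.0)
print("grip",get_grip_width(),get_finger_force(),get_ft_force()-f0,get_time())
movel([.5804,.162,.37],v=.12)
print("lift",get_grip_width(),get_finger_force(),get_ft_force()-f0)
edge=m.mean(0)[1]; y=(edge+.095)/2; print("y",y)
movel([.56,y,.34],v=.2)
movel([.56,y,.243],v=.15)
print(movel([.56,y,.225],v=.02,until_force=2.),get_tcp_pos(),get_ft_force()-f0,get_time())
cv2.imwrite("pics/s2.png",read_camera("side")[...,::-1])
E
```

```text
mat edge [[0.454, -0.134], [0.676, -0.189]]
grip 0.18235605213624934 29.990924298763275 [-1.13060404 -0.01766263 -0.88837905] 4.7667
lift 0.17863757711709882 29.990174174308777 [-1.5924356  -0.00896634 -3.27329837]
y -0.03344674082798506
True [ 0.55998947 -0.03346752  0.23270344] [0.26994046 0.27579733 3.3501865 ] 8.2667
```

View pics/s2.png

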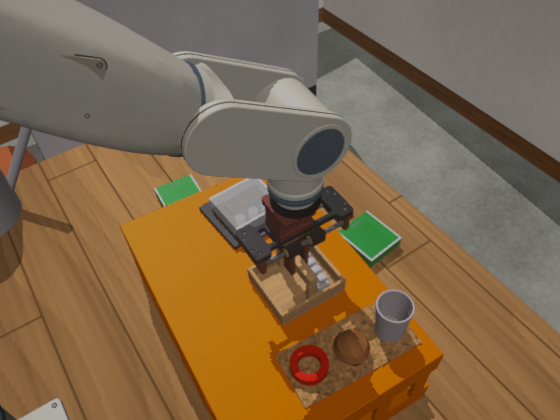

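The caddy stands flat on the bare crate at about (297,282), clear of mat and slab, with the exerciser still in it. The case is exposed on the slab. I'll release and look at the case.

```bash
python3 - <<'E'
from h import *
command_gripper(0.6)
p=get_tcp_pos(); movel([p[0],p[1],.34],v=.15)
q=down(np.pi+.057)
move_pose([.58,.161,.40],q)
np.save("pics/T3.npy",camT("wrist")[1])
i=read_camera("wrist")
cv2.imwrite("pics/w3.png",cv2.resize(i[...,::-1],(800,600),interpolation=cv2.INTER_CUBIC))
print(get_time(),get_joint_pos().round(2),get_tcp_pos())
E
```

```text
11.1833 [ 0.25  0.24  1.48 -0.    1.42 -1.38] [0.57984517 0.16039778 0.39926809]
```

View pics/w3.png

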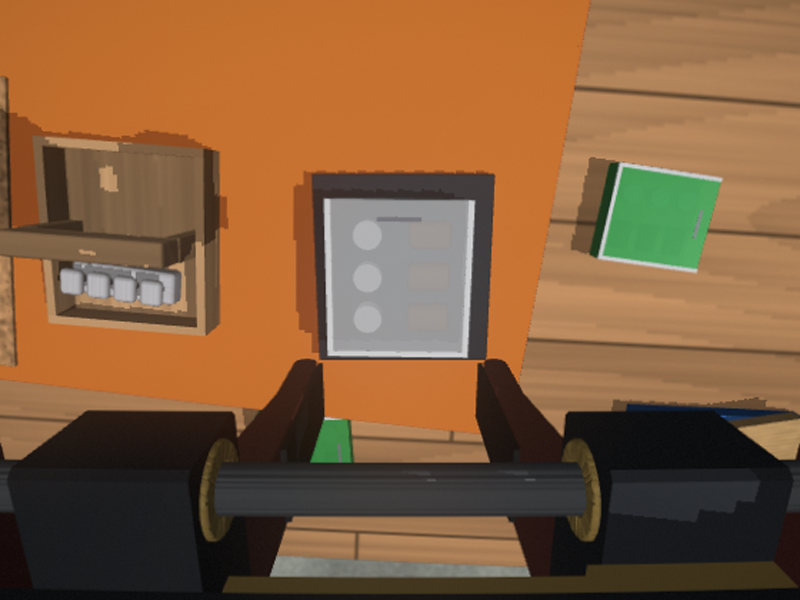

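The slab corners are (313,174), (494,174), (487,359) and (320,360). The case top corners are (323,198), (476,199), (470,357) and (326,357).

```bash
python3 - <<'E'
from h import *
cT=(camera_info("wrist"),np.load("pics/T3.npy"))
f=lambda p:np.array(p)/ (800/560)
for nm,p,z in(("case",[(323,198),(476,199),(470,357),(326,357)],.218),("slab",[(313,174),(494,174),(487,359),(320,360)],.19),("crate",[(590,0),(530,360)],.18)):
  P=back("wrist",f(p),z,cT)[:,:2]; d=np.diff(P,axis=0)
  print(nm,P.round(4).tolist(),P.mean(0).round(4),np.hypot(*d.T).round(3),np.degrees(np.arctan2(d[:,1],d[:,0])).round(1))
E
```

```text
case [[0.5246, 0.1068], [0.5195, 0.2082], [0.6303, 0.2143], [0.6361, 0.111]] [0.5776 0.1601] [0.101 0.111 0.103] [ 92.8   3.2 -86.8]
slab [[0.5095, 0.0953], [0.5023, 0.2235], [0.6411, 0.2324], [0.6492, 0.1026]] [0.5755 0.1635] [0.128 0.139 0.13 ] [ 93.2   3.6 -86.4]
crate [[0.3835, 0.2794], [0.6436, 0.2689]] [0.5135 0.2742] [0.26] [-2.3]
```

```bash
python3 - <<'E'
from h import *
a=np.radians(3.4); u=np.array([np.cos(a),np.sin(a)]); c0=np.array([.576,.1615]); 
case=np.array([.578,.160])
P=lambda s,z:[*(case+(s-(case-c0)@u)*u),z]
q=down(np.pi+a)
move_pose(P(.092,.26),q); movel(P(.092,.195),q,v=.12)
f0=get_ft_force()
print(movel(P(.0,.195),v=.05),get_ft_force()-f0)
print(movel(P(-.045,.195),v=.05),get_ft_force()-f0)
print(movel(P(-.074,.195),v=.03),get_ft_force()-f0,get_tcp_pos())
movel(P(-.055,.195),v=.1); movel(P(-.055,.33),v=.2)
move_pose([.50,.161,.42],q)
np.save("pics/T4.npy",camT("wrist")[1])
i=read_camera("wrist")
cv2.imwrite("pics/w4.png",cv2.resize(i[...,::-1],(800,600),interpolation=cv2.INTER_CUBIC))
print(get_time())
E
```

```text
False [ 0.93228382 -0.69461865  0.78737481]
False [ 0.60659943 -0.05469901  0.34920926]
False [0.27346009 0.09647034 0.42037667] [0.50223406 0.1555172  0.19500398]
18.4083
```

View pics/w4.png

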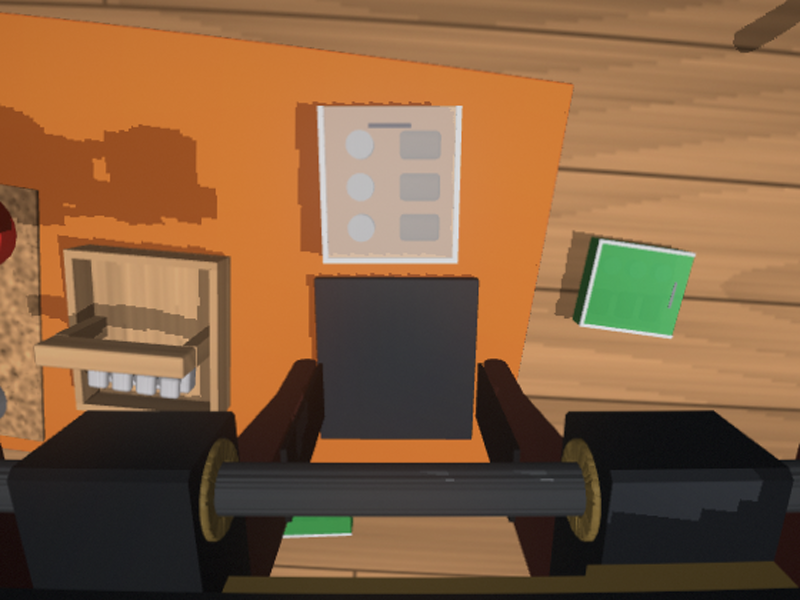

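The case lies flat on the crate (rows 105–262), clear of the slab (rows 278–438), and the caddy is unchanged at left.

```bash
python3 - <<'E'
from h import *
cT=(camera_info("wrist"),np.load("pics/T4.npy"))
f=lambda p:np.array(p)/ (800/560)
for nm,p,z in(("case",[(317,106),(462,106),(458,262),(323,262)],.208),("slab",[(315,278),(478,278),(472,438),(322,438)],.19),("rim",[(64,250),(230,257)],.212),("bar",[(35,354),(195,364)],.262)):
  P=back("wrist",f(p),z,cT)[:,:2]; d=np.diff(P,axis=0)
  print(nm,P.round(4).tolist(),P.mean(0).round(4),np.hypot(*d.T).round(3),np.degrees(np.arctan2(d[:,1],d[:,0])).round(1))
E
```

```text
case [[0.384, 0.097], [0.378, 0.1972], [0.4869, 0.204], [0.4929, 0.1038]] [0.4355 0.1505] [0.1   0.109 0.1  ] [ 93.4   3.6 -86.6]
slab [[0.509, 0.0952], [0.5013, 0.2232], [0.6406, 0.2321], [0.6483, 0.1035]] [0.5748 0.1635] [0.128 0.14  0.129] [ 93.4   3.7 -86.6]
rim [[0.4942, -0.0886], [0.4925, 0.0357]] [ 0.4934 -0.0264] [0.124] [90.8]
bar [[0.558, -0.0837], [0.5582, 0.0264]] [ 0.5581 -0.0287] [0.11] [89.9]
```

```bash
python3 - <<'E'
from h import *
q=down(np.pi/2-.028)
move_pose([.56,-.0335,.34],q); movel([.56,-.0335,.2327],q,v=.1)
f0=get_ft_force(); command_gripper(0.0)
print("grip",get_grip_width(),get_finger_force(),get_ft_force()-f0)
movel([.56,-.0335,.33],v=.12)
print("lift",get_grip_width(),get_ft_force()-f0)
q2=down(np.pi/2+.061)
t=[.576,.1625]
movel([*t,.33],q2,v=.15); movel([*t,.252],q2,v=.12); wait(.2)
print(movel([*t,.238],v=.02,until_force=2.),get_tcp_pos(),get_ft_force()-f0)
command_gripper(0.6); movel([*t,.40],v=.15)
np.save("pics/T5.npy",camT("wrist")[1])
i=read_camera("wrist")
cv2.imwrite("pics/w5.png",cv2.resize(i[...,::-1],(800,600),interpolation=cv2.INTER_CUBIC))
print(get_time())
E
```

```text
grip 0.18026068362295802 29.999367892742157 [-1.25572908 -1.58154315  0.58847847]
lift 0.17756934248177145 [ 0.15217244 -0.60044628 -4.32767766]
True [0.57595379 0.16250264 0.24263864] [ 0.1147287  -0.2027827   4.67801816]
27.3917
```

View pics/w5.png

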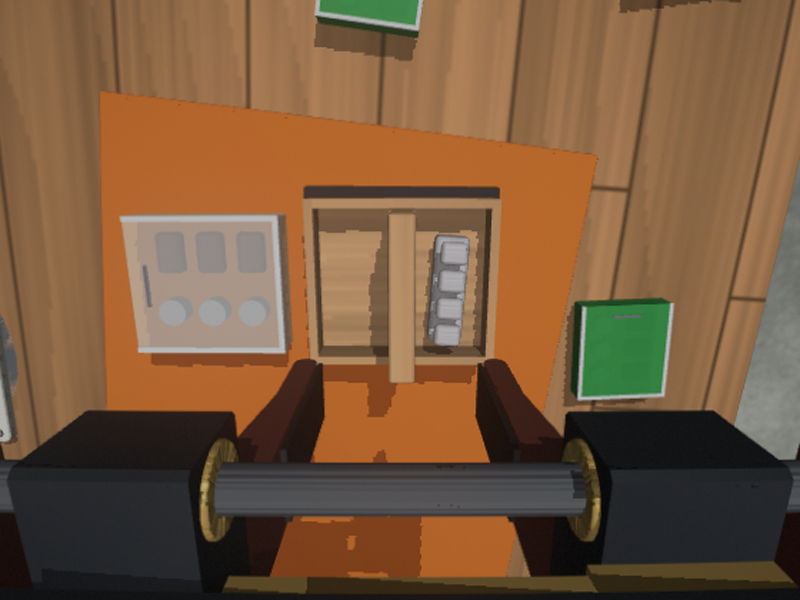

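The caddy sits square on the slab with the exerciser in it. The slab's +y edge runs (304,187)–(500,187), and the rim corners are (303,200), (500,199), (493,363) and (310,363).

```bash
python3 - <<'E'
from h import *
cT=(camera_info("wrist"),np.load("pics/T5.npy"))
f=lambda p:np.array(p)/ (800/560)
R_=R.from_euler('z',3.5,degrees=True).as_matrix()[:2,:2]
for nm,p,z in(("rim",[(303,200),(500,199),(493,363),(310,363)],.222),("slab",[(304,187.5),(500,187)],.19),("bar",[(402,211),(402,382)],.272)):
  P=back("wrist",f(p),z,cT)[:,:2]; L=(P-[.576,.1625])@R_; d=np.diff(L,axis=0)
  print(nm,(L*1000).round(1).tolist(),(L.mean(0)*1000).round(1),np.hypot(*d.T).round(3),np.degrees(np.arctan2(d[:,1],d[:,0])).round(1))
E
```

```text
rim [[-64.8, 56.5], [64.4, 57.2], [65.2, -56.9], [-65.2, -57.2]] [-0.1 -0.1] [0.129 0.114 0.13 ] [   0.3  -89.6 -179.9]
slab [[-69.7, 63.9], [70.0, 64.3]] [ 0.1 64.1] [0.14] [0.2]
bar [[0.2, 52.4], [0.4, -50.7]] [0.3 0.9] [0.103] [-89.9]
```

The caddy is centred to about 1 mm and square to within 0.3°, and the gripper is clear.

```bash
python3 -c "
from station import *
wait(.3); print(job_done(), get_time())"
```

```text
the job is handed in; nothing more can be done
the job is handed in; nothing more can be done
```

The job is handed in at about 28 s of the 72 s allowed: the case lies flat on the crate about 15 mm clear of the slab, and the caddy is back on the slab, centred to about 1 mm and square, with the exerciser still in it.

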